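# Slide a belt pulley round the clutter into the bench clamp and clamp it

### The job

Slide the aluminium belt pulley flat along the bench (do not lift it) through the gap between the small-parts bin and the pair of stacked cartons, on past the square steel block, and press it firmly home against the back stop of the bench clamp. Then push the clamp's sliding jaw until it carries the pulley along the stop and holds it tight against the cheek's pad, which may be set anywhere in its range: lean on the jaw with about 15 N, never load the stop or the pad with more than 20 N, then let go of everything. Neither the pulley nor the robot may touch the bin, the cartons or the steel block, and leave the loose odds and ends where they are.

Things in the scene. Friction and masses are not known exactly. Their poses are not given: they have to be found in the camera images.
- pulley: Loose round aluminium V-belt pulley lying flat, 100 mm diameter, 32 mm high, 0.4 to 0.85 kg, slides with friction (about 1.5 to 5 N to push). Too wide for most grippers: push it on its rim. Origin: centre of its underside, z up; its yaw does not matter.
- clamp: Bench clamp screwed to the bench, no raised floor. Origin on the bench 50 mm before the back stop: bring the pulley's centre here, or up to 6 mm nearer the jaw. +y is the way in (to the back stop; open towards -y), +x the way the jaw closes (from jaw to cheek). A guide foot 6 mm high lies under the jaw's tail at x -160 to -100 mm, y -35 to 35 mm.
- backstop: Fixed green bar of the clamp, 40 mm high; its origin and axes are those of the clamp. Its face is the plane y = +50 mm, from x -50 to 80 mm, and touches the rim of the seated pulley, which can slide along it.
- cheek: Fixed green cheek of the clamp with a locked, screw-set steel pad in front of it, 40 mm high; its origin and axes are those of the clamp. The pad's face is a plane of constant x, from y -23 to 48 mm, set anywhere between x = +50 and +76 mm; the setting does not change during the job and is not measured: feel for it.
- jaw (a joint): Travel of the sliding steel jaw along the clamp's +x, 0 (open) to 0.056 m; stays where left, takes about 4 N to move (the pulley feels that much less). Its face is at clamp x = -74 mm + travel; starts at 0 to 0.012, ends at 0.024 to 0.050 depending on the pad. The block is 30 mm thick (x), 50 mm wide (y), top 38 mm up, with a tail 40 mm long and 24 mm high behind it.
- jaw_post (a point): Midpoint of the upright round steel post on the jaw, 16 mm diameter, standing from 38 to 78 mm above the bench, 15 mm behind the jaw's face (65 mm from the pulley's centre when the jaw touches it), on the clamp's x axis. This point is 58 mm above the bench. Push or pinch it here.
- stockbin: Fixed small-parts bin, 100 x 80 x 60 mm (its x, y, z), origin the centre of its underside. Do not touch.
- gap (a point): Point on the bench in the middle of the gap, 126 mm from the bin's centre along the bin's +x. The gap is 152 to 162 mm wide along the bin's x; pass along the bin's y. The pulley's centre must pass within 40 mm of this point.
- carton: Fixed pair of flat stacked cartons on the other side of the gap, lower one 110 x 90 mm, 57 mm high together, origin the centre of the underside. Do not touch.
- dieblock: Fixed dark steel block, 50 x 50 x 40 mm with a 26 mm boss on top (52 mm high), origin the centre of its underside, standing beside the way into the clamp, on the cheek's side. Do not touch.
- tape: Bystander: grey ring (tape roll), 76 mm diameter, 24 mm high.
- driver: Bystander: screwdriver lying on the bench.
- oilcan: Bystander: small bottle, 44 mm diameter, 100 mm high.
- tin: Bystander: tin, 64 mm diameter, 70 mm high.
- bush: Bystander: brass bush, 38 mm diameter, 22 mm high.
- screwbox: Bystander: small carton, 60 x 45 x 28 mm.
- spanner: Bystander: spanner lying on the bench.
Things that resemble listed ones, but are neither listed nor needed, are in the scene too. What is shaped like the pulley but yellow is not meant.

How it is judged:
By the outcome, as a careful person would: the job done as asked, in the order asked, and still so for the second after the job is handed in, with the robot touching nothing.
It also fails if it takes over 72 s, if anything falls off the work surface, if the arm or the gripper's body presses on something with over 40 N, if the wrist force passes 120 N, or if a joint passes its speed limit or range.

### The arm

A 6-joint arm with a two-finger parallel gripper is mounted at the origin on the work surface. World frame = base frame: x ahead of the robot, y to its left, z up, the work surface at z = 0. Lengths are in m, angles in degrees, forces in N, time in s.
With the tool pointing down it reaches from about 0.275 to 0.875 m from the base axis. Payload 12.5 kg.
Tool frame: the origin (TCP) lies between the finger pads; the fingertips stand 25 mm ahead of it and the grasp point (between the pads) lies 6 mm ahead of it; y points along the fingers, z is the direction in which the jaws open and shut, and the axes are right-handed (so a half turn about y gives the same grasp; the last joint's range is limited). The gripper opens to 85 mm and grips with 20 to 120 N. Pads are 22 mm wide; open, the fingers measure 114 mm over their backs; the gripper's body (76 mm by 85 mm) begins 54 mm behind the grasp point. The pads swing forward as they close: fully open they stand 13 mm farther back than shut.
Start: joints at [70.898, 20.094, 94.641, -0, 65.266, -4.847], TCP at [0.135, 0.533, 0.256] pointing down, gripper open.
Joint ranges: [-157.81, 157.81], [-45, 120.19], [0.68, 151.7], [-89.99, 269.99], [4.06, 180], [-164.3, 164.3]. Speed limits (degrees/s): [127.2, 127.2, 159.86, 180, 180, 180].

### API

Orientations are given as [roll, pitch, yaw] about the fixed x, y, z axes, in that order (R = Rz(yaw) Ry(pitch) Rx(roll)).
In Python, from station import robot, planner, capture, calibration gives the robot as it stands. Calls block until the motion is done:
- robot.move_pose(position, orientation): joint-space move of the TCP to a pose.
- robot.line_to(position, ori=None, rate=0.15, force_limit=None): straight line of the TCP; ori=None keeps the orientation; rate is the mean speed in m/s. With force_limit (N) it stops when the force on the tool has changed by that much, and returns True; else False.
- robot.movej(angles): joint-space move.
- robot.set_gripper(opening, f_grip=None): finger opening in m; f_grip is the grip in N (None keeps the last); returns when the fingers have stopped.
- robot.wait(seconds).
- planner.solve_ik(position, orientation): joint angles nearest the present ones, or None.
- capture(name): name is "scene" or "side" or "wrist"; returns the picture (400x640x3 uint8, red, green, blue); there is no depth.
- calibration(name): a dict with "vertical_fov" (degrees; the focal length in pixels is half the picture's height over the tangent of half this angle, whatever the lens; pixels are square), "cx", "cy" (the principal point, pixels), "origin" and "attitude" of the camera in the world. Camera axes: x right, y up, looking along -z (the intrinsics and any distortion apply to the point x, -y, -z); pixel columns grow to the right and rows downward; lengths in m; the calibration is good to about 2 mm. A picture is of the moment at which its call begins: read the wrist's pose just before it. calibration takes no time and is no camera call; for the wrist camera it gives the pose at the moment of the call.
A pose or a line that the arm cannot do raises robot.PlanningError and nothing moves.
- robot.sign_off(): hands the job in, once; it reports no verdict.
Readings, each from a call of its own:
- robot.read_time_s(): time.
- robot.read_qpos(): joint angles.
- robot.read_qvel(): joint speeds.
- robot.read_tau(): joint torques, N m.
- robot.read_eef_pos(): TCP position.
- robot.read_ee_rot(): TCP orientation.
- robot.read_force(): force on the tool from outside, world axes, zero at the start.
- robot.read_moment(): the same for the moment, N m.
- robot.read_grip_width(): finger opening in m.
Only numpy, scipy, OpenCV 4.12 (cv2) and the standard library are available. Lean on these libraries where they do the work, as an engineer would, in place of code of your own. Each camera call takes 0.05 s, during which the arm holds its last target. There are 200 camera calls.

## Working session

There is one attempt and no reset: what is moved stays moved. The work goes in short steps, each a Python script; the robot and the scene stay as the last script left them, time stands still between calls to the robot, and variables do not carry over. Pictures are saved under pics/ and viewed, about 8 in all and at most 12, crops included, and the job is handed in when it is done.

```bash
ls; mkdir -p pics; python3 - <<'E'
from station import robot, planner, capture, calibration
import cv2
for n in ["scene","side","wrist"]:
    c=calibration(n); print(n,c)
    im=capture(n); cv2.imwrite(f"pics/{n}0.png",im[:,:,::-1])
print(robot.read_eef_pos(),robot.read_ee_rot(),robot.read_time_s(),robot.read_force())
E
```

```text
pics
scene {'vertical_fov': 47.68764782051291, 'cx': 320.55582219174573, 'cy': 201.28206146491007, 'origin': array([1.17127866, 0.14002498, 1.1357518 ]), 'attitude': array([ 31.29508611,   0.57978939, 101.57576712])}
side {'vertical_fov': 42.07888190675058, 'cx': 312.60812856460865, 'cy': 196.75920300277664, 'origin': array([-0.07168776, -1.29997254,  1.20737453]), 'attitude': array([ 5.07362050e+01,  3.29505844e-03, -2.48937851e+01])}
wrist {'vertical_fov': 69.89328126644747, 'cx': 322.2913883190579, 'cy': 196.13825550990907, 'origin': array([0.06203732, 0.55070384, 0.37392209]), 'attitude': array([-1.74265346e+01,  4.63525594e-02,  7.57127874e+01])}
[0.13532653 0.53286312 0.25589652] [-9.00486191e+01  5.69342990e-03 -1.42561418e+01] 0.15 [ 0.0309765  -0.01981963  0.54375038]
```

View pics/scene0.png

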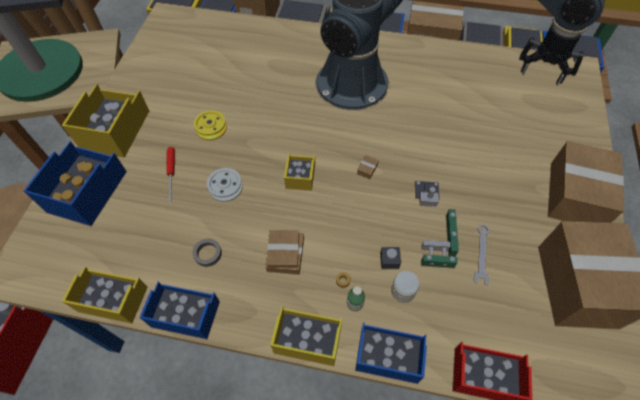

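View pics/side0.png

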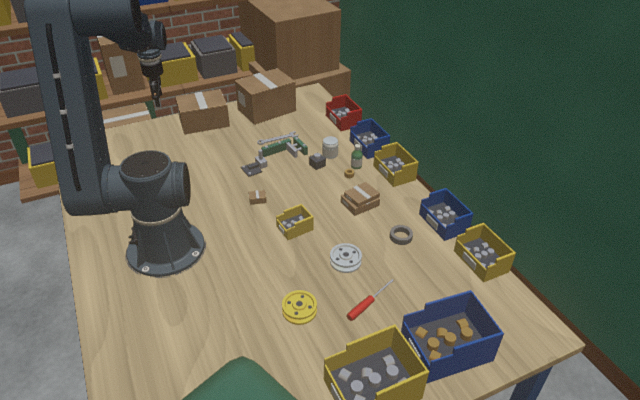

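Scene: the pulley is at (224,184), with the bin (299,172), cartons (285,250), steel block (390,257) and clamp (back stop ~(453,230), cheek ~(440,260), jaw ~(427,192)). The side view agrees: pulley (346,257). Next I'll zoom in on the clamp and project coarse estimates.

```bash
cat > h.py <<'E'
import numpy as np, cv2
from scipy.spatial.transform import Rotation as Rn
from station import robot, planner, capture, calibration
def K(c,H=400):
    f=H/2/np.tan(np.radians(c["vertical_fov"]/2)); return f,c["cx"],c["cy"]
def ray(c,u,v):
    f,cx,cy=K(c); d=np.array([(u-cx)/f,-(v-cy)/f,-1.])
    return np.array(c["origin"]),Rn.from_euler("xyz",c["attitude"],degrees=True).as_matrix()@d
def onplane(c,u,v,z):
    o,d=ray(c,u,v); return (o+d*(z-o[2])/d[2])[:2]
def proj(c,p):
    f,cx,cy=K(c); q=Rn.from_euler("xyz",c["attitude"],degrees=True).as_matrix().T@(np.asarray(p,float)-c["origin"])
    return np.array([cx+f*q[0]/-q[2],cy-f*q[1]/-q[2]])
E
python3 - <<'E'
from h import *
s=cv2.imread("pics/scene0.png");d=cv2.imread("pics/side0.png")
a=cv2.resize(s[170:280,370:500],None,fx=5,fy=5,interpolation=cv2.INTER_CUBIC)
cv2.imwrite("pics/c1.png",a)
a=cv2.resize(s[135:285,190:350],None,fx=4.9,fy=4,interpolation=cv2.INTER_CUBIC)
a=cv2.resize(s[140:280,195:350],None,fx=4.2,fy=4.2,interpolation=cv2.INTER_CUBIC)
cv2.imwrite("pics/c2.png",a)
print(calibration("scene").keys())
cs,cd=calibration("scene"),calibration("side")
for n,p,q,z in [("pulley",(224,184),(346,257),.032),("oilcan top",(355,291),(357,148),.1),("yellow",(210,124),(299,305),.032),("tin",(405,282),(330,142),.07),("bush",(343,279),(349,172),.022),("tape",(207,251),(401,234),.024)]:
    print(n,onplane(cs,*p,z),onplane(cd,*q,z))
print(proj(cs,[0,0,0]),proj(cd,[0,0,0]))
E
```

```text
dict_keys(['vertical_fov', 'cx', 'cy', 'origin', 'attitude'])
pulley [ 0.51318598 -0.29496914] [ 0.5029196  -0.30974098]
oilcan top [0.78621102 0.13444055] [0.77482764 0.12348464]
yellow [ 0.30180742 -0.41011083] [ 0.29342396 -0.42099051]
tin [0.72759234 0.25206335] [0.72102815 0.24450421]
bush [0.73111188 0.09808499] [0.72790606 0.09256974]
tape [ 0.72522145 -0.27612834] [ 0.72082548 -0.28629767]
[351.86781437  82.41374457] [165.19690589 248.56164571]
```

View pics/c1.png

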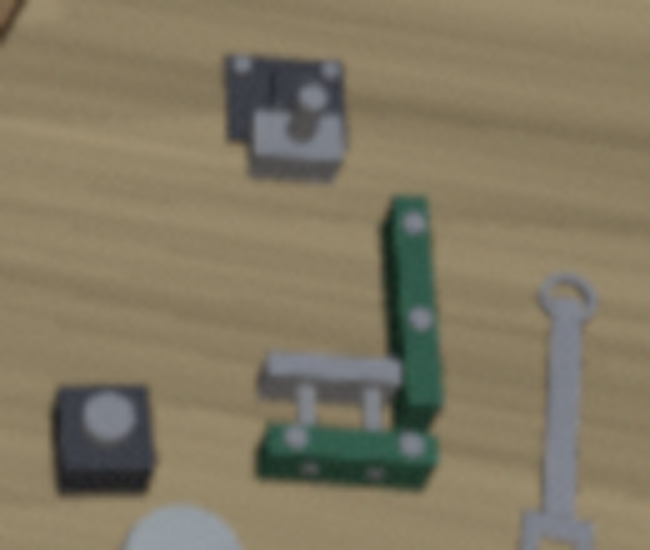

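View pics/c2.png

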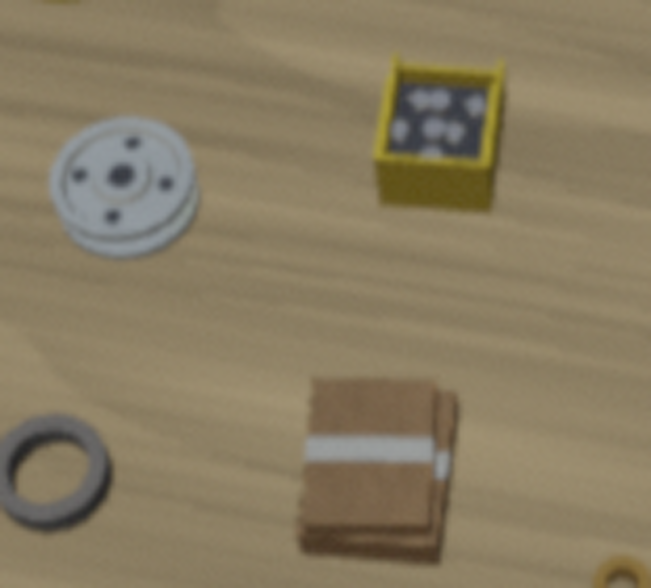

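Scene crop: bin, cartons and clamp with its post are clear (post top ≈ scene (432,189)). The two fixed cameras disagree by ~12 mm away from centre, so the lenses are probably distorted. I'll take overhead wrist views of both areas.

```bash
python3 - <<'E'
from h import *
import pickle
out={}
for i,(x,y) in enumerate([(0.50,0.24),(0.48,-0.14)]):
    robot.move_pose([x,y,0.36],[-90,0,0])
    c=calibration("wrist"); im=capture("wrist"); cv2.imwrite(f"pics/w{i}.png",im[:,:,::-1]); out[i]=c
    print(c["origin"],c["attitude"],robot.read_time_s())
pickle.dump(out,open("w.pkl","wb"))
E
```

```text
[0.42395991 0.23945619 0.47790737] [-1.74109009e+01 -2.26561189e-02  9.00088543e+01] 1.95
[ 0.40460431 -0.14044795  0.47809651] [-1.74417398e+01 -3.27781840e-02  9.00186122e+01] 3.4167
```

View pics/w0.png

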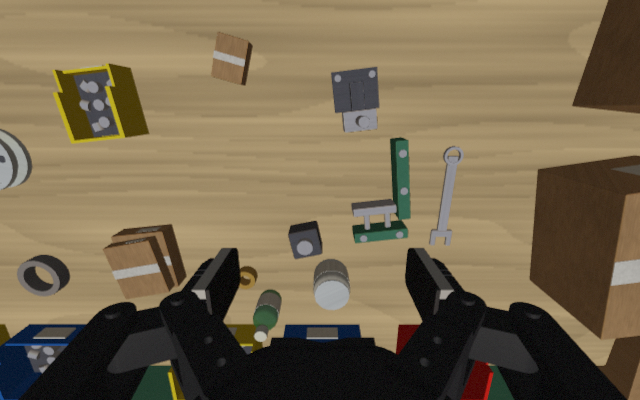

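View pics/w1.png

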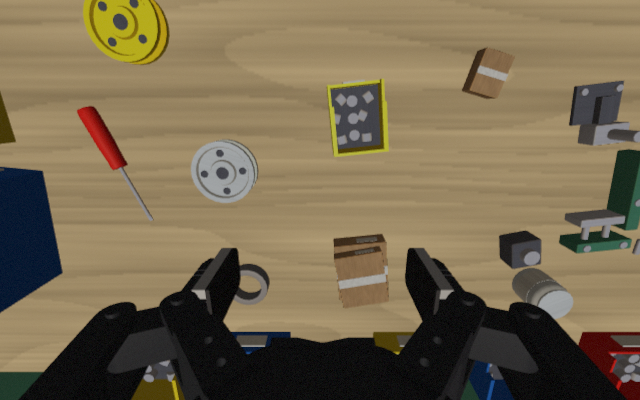

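Wrist view 0: back stop about (403,180), pad (375,207), cheek (380,232), jaw (360,120), block (305,240). Wrist view 1: pulley (224,171), bin (358,118), cartons (360,270). Next step is measuring them with masks and ray casts.

```bash
python3 - <<'E'
from h import *
import pickle
W=pickle.load(open("w.pkl","rb")); I=[cv2.imread(f"pics/w{i}.png") for i in (0,1)]
H=[cv2.cvtColor(i,cv2.COLOR_BGR2HSV) for i in I]
cs,cd=calibration("scene"),calibration("side")
def pr(n,*a): print(n,*[np.round(x,4) for x in a])
def cont(m,amin=60):
    c,_=cv2.findContours(m,cv2.RETR_EXTERNAL,cv2.CHAIN_APPROX_NONE); return [x for x in c if cv2.contourArea(x)>amin]
# boss cross check
pr("boss",onplane(W[0],305,247.5,.052),onplane(W[1],531,258,.052))
pr("bush",onplane(W[0],248,276,.022),onplane(cs,343,279,.022),onplane(cd,349,172,.022))
# pulley w1
m=cv2.inRange(H[1],(0,0,110),(179,40,255)); m[:,:180]=0; m[:,270:]=0; m[:130]=0; m[215:]=0
m=cv2.morphologyEx(m,cv2.MORPH_CLOSE,np.ones((9,9)))
for c in cont(m,300):
    e=cv2.fitEllipse(c); pr("pulley ell",np.array(e[0]),np.array(e[1]))
    h=cv2.convexHull(c)[:,0]; pr(" bbox",np.array(cv2.boundingRect(c)))
    P=np.array([onplane(W[1],u,v,.032) for u,v in h]).astype(np.float32)
    pr(" circ",*map(np.array,cv2.minEnclosingCircle(P)), onplane(W[1],*e[0],.032))
# pulley hub
pr("hub",onplane(W[1],222.5,173,.032),onplane(W[0],0,160,.032))
# bin
m=cv2.inRange(H[1],(22,150,90),(35,255,255)); m[:,:310]=0;m[:,400:]=0;m[:60]=0;m[180:]=0
c=max(cont(m),key=cv2.contourArea); r=cv2.boxPoints(cv2.minAreaRect(c))
for q in r: pr("bin",q,onplane(W[1],*q,.06))
# green in w0
m=cv2.inRange(H[0],(65,90,30),(90,255,255)); m[:,:340]=0;m[:,430:]=0;m[:120]=0;m[255:]=0
for c in cont(m,30):
    for q in cv2.approxPolyDP(c,2,True)[:,0]: pr("green",q,onplane(W[0],*q,.04))
ims=[(I[0],330,60,80,190),(I[0],285,215,45,50),(I[1],325,225,75,90)]
a=cv2.resize(I[0][60:255,280:415],None,fx=3,fy=3,interpolation=cv2.INTER_CUBIC)
b=cv2.resize(I[1][70:310,320:400],None,fx=2.43,fy=2.43,interpolation=cv2.INTER_CUBIC)
b=cv2.copyMakeBorder(b,0,a.shape[0]-b.shape[0],0,0,0) if b.shape[0]<a.shape[0] else b[:a.shape[0]]
cv2.imwrite("pics/z.png",np.hstack([a,b])); print(a.shape,b.shape)
E
```

```text
boss [0.6465 0.2111] [0.647  0.2095]
bush [0.72   0.1038] [0.7311 0.0981] [0.7279 0.0926]
pulley ell [223.6343 170.7028] [61.8669 65.7072]
 bbox [191 140  67  63]
 circ [ 0.504  -0.2966] 0.0537 [ 0.5024 -0.2969]
hub [ 0.5061 -0.2991] [ 0.5043 -0.2663]
bin [325.6548  84.7206] [ 0.3766 -0.1356]
bin [383.6438  78.6164] [ 0.3689 -0.057 ]
bin [391.1726 150.1397] [ 0.4657 -0.0398]
bin [333.1836 156.2438] [ 0.4746 -0.1242]
green [406 229] [0.6186 0.3789]
green [400 221] [0.6042 0.3678]
green [394 221] [0.6042 0.3579]
green [389 228] [0.6168 0.3505]
green [385 228] [0.6168 0.3439]
green [383 223] [0.6078 0.34  ]
green [371 224] [0.6096 0.3202]
green [369 230] [0.6204 0.3175]
green [363 230] [0.6204 0.3075]
green [362 225] [0.6114 0.3054]
green [353 226] [0.6132 0.2906]
green [355 241] [0.6406 0.2948]
green [360 241] [0.6406 0.3033]
green [358 237] [0.6332 0.2996]
green [364 233] [0.6258 0.3094]
green [368 240] [0.6387 0.3167]
green [395 237] [0.6332 0.3617]
green [394 233] [0.6258 0.3595]
green [397 230] [0.6204 0.3641]
green [401 230] [0.6204 0.3708]
green [406 236] [0.6313 0.38  ]
green [396 138] [0.4694 0.3508]
green [391 139] [0.4709 0.3433]
green [393 199] [0.5661 0.3534]
green [397 204] [0.5746 0.3605]
green [396 214] [0.5919 0.3602]
green [400 219] [0.6007 0.3675]
green [409 217] [0.5972 0.382 ]
green [408 192] [0.5544 0.3765]
green [403 196] [0.561  0.3691]
green [399 193] [0.556  0.3622]
green [402 186] [0.5444 0.3661]
green [406 186] [0.5444 0.3724]
green [408 190] [0.551  0.3762]
green [407 141] [0.4739 0.3677]
(585, 405, 3) (585, 194, 3)
```

View pics/z.png

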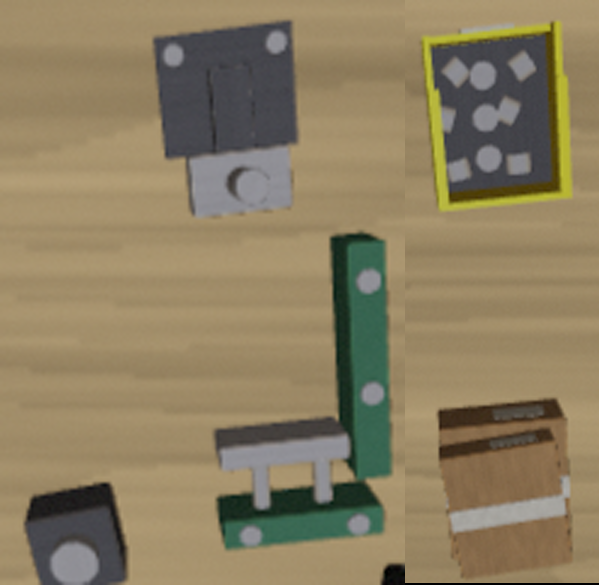

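Zoom: back stop, pad and jaw all turned about +6.7°; post top ≈ w0 pixel (363,122). That gives clamp origin ≈ (0.526, 0.307) and gap ≈ (0.547,-0.075), and the bin and bar sizes match. One closer wrist look at the clamp, camera in line with the stop face, to refine this to ~1 mm.

```bash
python3 - <<'E'
from h import *
import pickle
robot.move_pose([.49,.35,.235],[-90,0,0])
c=calibration("wrist"); im=capture("wrist")[:,:,::-1]; cv2.imwrite("pics/w2.png",im); pickle.dump(c,open("w2.pkl","wb"))
print(c["origin"],c["attitude"],robot.read_time_s())
print("gripper opening",robot.read_grip_width())
h=cv2.cvtColor(im,cv2.COLOR_BGR2HSV)
m=cv2.inRange(h,(65,90,25),(90,255,255))
# left boundary of back stop bar per row
uv=[]
for v in range(0,260):
    u=np.where(m[v,260:420])[0]
    if len(u)>5: uv.append((260+u.min(),v))
uv=np.array(uv); print(uv[::12].tolist())
cv2.imwrite("pics/w2z.png",cv2.resize(im[0:270,170:430],None,fx=2.2,fy=2.2,interpolation=cv2.INTER_CUBIC))
E
```

```text
[0.4148223  0.34819744 0.35341391] [-1.74668166e+01 -2.89485640e-02  8.99090275e+01] 5.3
gripper opening 0.08526860469554332
[[329, 156], [325, 168], [327, 186], [329, 198], [330, 210], [332, 222], [334, 240], [335, 252]]
```

View pics/w2z.png

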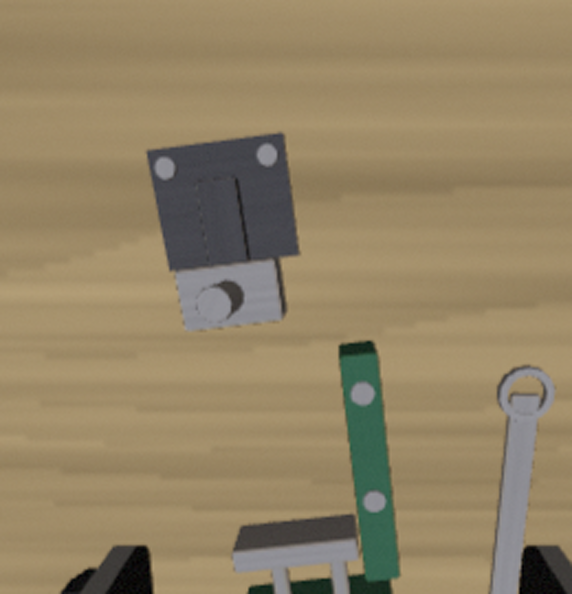

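```bash
python3 - <<'E'
from h import *
import pickle
c=pickle.load(open("w2.pkl","rb")); W=pickle.load(open("w.pkl","rb"))
im=cv2.imread("pics/w2.png"); h=cv2.cvtColor(im,cv2.COLOR_BGR2HSV); m=cv2.inRange(h,(65,90,25),(90,255,255))
P=[]
for v in range(168,232):
    u=np.where(m[v,300:420])[0]
    if len(u)>5: P.append(onplane(c,300+u.min()-.5,v,.04 if 300+u.min()>c["cx"] else .0))
P=np.array(P); k=np.polyfit(P[:,0],P[:,1],1); th=np.arctan(k[0]); print("yaw",np.degrees(th),"resid",np.std(P[:,1]-np.polyval(k,P[:,0])))
ex=np.array([np.cos(th),np.sin(th)]); ey=np.array([-ex[1],ex[0]])
E1=onplane(c,325,161.8,.04);E1b=onplane(c,324.5,156.8,0);E2=onplane(c,336.4,263.2,.04); print("ends",E1,E1b,E2)
yface=np.mean([p@ey for p in P]); xs=np.mean([E1@ex+.05,E1b@ex+.05,E2@ex-.08]); print("x0 cand",E1@ex+.05,E1b@ex+.05,E2@ex-.08)
O=xs*ex+(yface-.05)*ey; print("origin",O)
cl=lambda p:np.round(np.array([(p-O)@ex,(p-O)@ey])*1000,1)
print("post w2",cl(onplane(c,266.8,138.2,.078)),"w0",cl(onplane(W[0],363.3,121.7,.078)))
print("jaw face",cl(onplane(c,254.5,150,.038)),cl(onplane(c,298.2,145,.038)))
print("pad top",cl(onplane(c,276.8,251.4,.04)),cl(onplane(c,332.3,245.9,.04)),"bot",cl(onplane(c,279.1,238.6,.0)),cl(onplane(c,331.4,234.5,0)))
print("block",cl(onplane(W[0],305,247.5,.052)))
# IK along path
R=lambda yaw:[-90,0,yaw]
for a in (90,-90):
  yaw=np.degrees(th)+a
  for p in [(.512,-.37),(.547,-.12),(.547,.06),tuple(O-.05*ey)]:
    try:q=planner.solve_ik([*p,.033],R(yaw))
    except Exception as e:q=e
    print(a,p,None if q is None else np.round(q,0))
np.savez("clamp.npz",O=O,th=th)
E
```

```text
yaw 6.703960264369683 resid 0.00033328597186852013
ends [0.47362343 0.3512589 ] [0.47485923 0.35102133] [0.60061023 0.36554782]
x0 cand 0.5613908173535965 0.5625904304527872 0.5591774384049847
origin [0.52890716 0.30634127]
post w2 [-85.8  -0.7] w0 [-85.9  -1.2]
jaw face [-71.5 -24.4] [-71.2  24.1]
pad top [ 53.2 -20.2] [53.9 48. ] bot [ 55.1 -23.5] [57.5 47.7]
block [ 105.6 -108.3]
90 (0.512, -0.37) [-40.  45.  89.  -0.  46. 133.]
90 (0.547, -0.12) [-17.  39. 101.  -0.  40. 156.]
90 (0.547, 0.06) None
90 (np.float64(0.5347441327402604), np.float64(0.2566831363166189)) None
-90 (0.512, -0.37) [-40.  45.  89.   0.  46. -47.]
-90 (0.547, -0.12) [-17.  39. 101.   0.  40. -24.]
-90 (0.547, 0.06) [  1.  39. 102.  -0.  39.  -5.]
-90 (np.float64(0.5347441327402604), np.float64(0.2566831363166189)) [21. 42. 96. -0. 43. 14.]
```

The clamp is consistent: post y≈-1 mm, jaw face parallel, pad ≈ +55 mm, travel ≈3 mm. The -90° wrist option reaches the whole path. Next I'll cradle the pulley between the two spread fingers and push it up to just before the clamp.

```bash
cat >> h.py <<'E'
z=np.load("clamp.npz"); O,th=z["O"],float(z["th"]); ex=np.array([np.cos(th),np.sin(th)]); ey=np.array([-ex[1],ex[0]])
ORI=[-90,0,np.degrees(th)-90]; D=.011+np.sqrt(.05**2-.032**2); Z=.033
def tcp(p,back=0.,zz=Z): q=np.asarray(p)-(D+back)*ey; return [q[0],q[1],zz]
def cl(p): return np.round(np.array([(p[:2]-O)@ex,(p[:2]-O)@ey])*1000,1)
E
python3 - <<'E'
from h import *
P0=np.array([.505,-.298]); G=np.array([.5466,-.0747]); E=O-.003*ex-.2*ey; F=O-.003*ex-.03*ey
robot.move_pose(tcp(P0,.022,.16),ORI); robot.set_gripper(.064); print(robot.read_grip_width())
robot.line_to(tcp(P0,.022),rate=.1); f0=robot.read_force(); print(f0,robot.read_time_s())
hit=robot.line_to(tcp(P0,-.01),rate=.04,force_limit=25); print(hit,robot.read_force()-f0)
for p in (G,E,F):
    hit=robot.line_to(tcp(p),rate=.07,force_limit=25); print(hit,np.round(robot.read_force()-f0,2),cl(robot.read_eef_pos()),robot.read_time_s())
    if hit: break
for n in ("wrist","scene"):
    c=calibration(n); im=capture(n)[:,:,::-1]; cv2.imwrite(f"pics/p1{n}.png",im)
    if n=="wrist":
        import pickle; pickle.dump(c,open("p1.pkl","wb"))
a=cv2.imread("pics/p1wrist.png"); b=cv2.imread("pics/p1scene.png")
b=cv2.resize(b[150:290,340:490],None,fx=1.86,fy=1.86,interpolation=cv2.INTER_CUBIC); 
a=cv2.resize(a,(480,300)); cv2.imwrite("pics/p1.png",np.hstack([a,cv2.resize(b,(321,300))[:, :320]]))
E
```

```text
0.06391170226798905
[-0.47285136 -0.78820264 -0.31832517] 9.625
False [0.45027733 0.86907175 0.2454035 ]
False [-0.7  -1.58 -0.86] [ -26.9 -430. ] 13.8333
False [ 0.38 -1.27 -0.16] [  -3.  -249.5] 16.5833
False [ 0.91 -1.64  0.52] [ -3.  -79.5] 19.1583
```

View pics/p1.png

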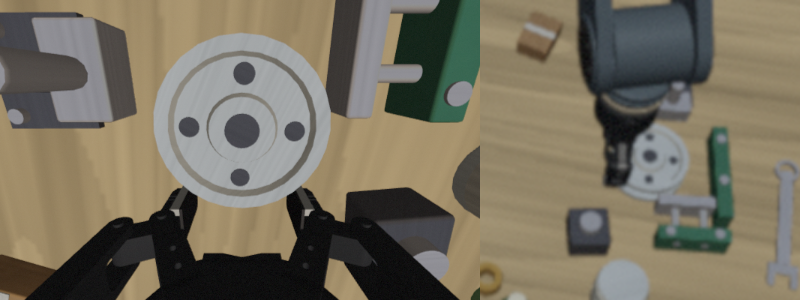

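The pulley sits well in the cradle (hub at wrist pixel ≈(321,175)) and is between jaw and pad. I'll check its position and then press it home slowly.

```bash
python3 - <<'E'
from h import *
import pickle
c=pickle.load(open("p1.pkl","rb")); p=onplane(c,321.5,174.7,.032); pc=cl(p); print("pulley hub",pc,"assumed -3,-30")
assert -8<pc[0]<1
f0=robot.read_force()
hit=robot.line_to(tcp(O-.003*ex+.012*ey),rate=.012,force_limit=12)
f=robot.read_force()-f0; print(hit,np.round([f[:2]@ex,f[:2]@ey,f[2]],2),cl(robot.read_eef_pos()),"D",D,robot.read_time_s())
robot.wait(.3); f=robot.read_force()-f0; print(np.round([f[:2]@ex,f[:2]@ey],2))
c=calibration("wrist"); im=capture("wrist")[:,:,::-1]; cv2.imwrite("pics/p2.png",im); pickle.dump(c,open("p2.pkl","wb"))
g=cv2.cvtColor(im,cv2.COLOR_BGR2GRAY); m=((g<70)*255).astype(np.uint8); k,_=cv2.findContours(m,cv2.RETR_LIST,cv2.CHAIN_APPROX_NONE)
for q in k:
    a=cv2.contourArea(q)
    if 500<a<3000:
        (u,v),r=cv2.minEnclosingCircle(q)
        if a>.75*np.pi*r*r: print("hub",u,v,r,cl(onplane(c,u,v,.032)))
E
```

```text
pulley hub [ -2.5 -31.9] assumed -3,-30
True [-0.66 -1.22  3.02] [ -3.1 -48.4] D 0.049418745424597094 21.6333
[ 1.8  -1.23]
```

```bash
python3 - <<'E'
from h import *
import pickle
f0=robot.read_force(); print(f0)
for i in range(2):
    hit=robot.line_to(tcp(O-.003*ex+.010*ey),rate=.006,force_limit=10)
    for k in range(3):
        f=robot.read_force()-f0; print(hit,np.round([f[:2]@ex,f[:2]@ey,f[2]],2),cl(robot.read_eef_pos()),robot.read_time_s()); robot.wait(.05)
c=calibration("wrist"); im=capture("wrist")[:,:,::-1]; cv2.imwrite("pics/p3.png",im); pickle.dump(c,open("p2.pkl","wb"))
g=cv2.cvtColor(im[120:230,260:390],cv2.COLOR_BGR2GRAY)
h=cv2.HoughCircles(cv2.medianBlur(g,3),cv2.HOUGH_GRADIENT,1,20,param1=80,param2=20,minRadius=15,maxRadius=40)
for u,v,r in h[0][:4]: print(u+260,v+120,r,cl(onplane(c,u+260,v+120,.032)))
E
```

```text
[ 1.23888244 -3.51241233  5.14442813]
True [-0.58 -1.47 -1.63] [ -3.1 -48.3] 22.525
True [ 0.17  0.09 -0.98] [ -3.1 -48.3] 22.575
True [-0.9   0.21 -1.13] [ -3.  -48.3] 22.625
True [-0.38  0.64 -1.09] [ -3.  -48.3] 23.2167
True [-1.06 -0.14 -0.44] [ -3.  -48.3] 23.2667
True [-1.61  0.53 -0.97] [ -3.  -48.3] 23.3167
322.5 174.5 22.9 [-2.1 -0.4]
```

```bash
python3 - <<'E'
import cv2
cv2.imwrite("pics/p3z.png",cv2.resize(cv2.imread("pics/p3.png"),None,fx=1.2,fy=1.2))
E
```

```text
(no output)
```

View pics/p3z.png

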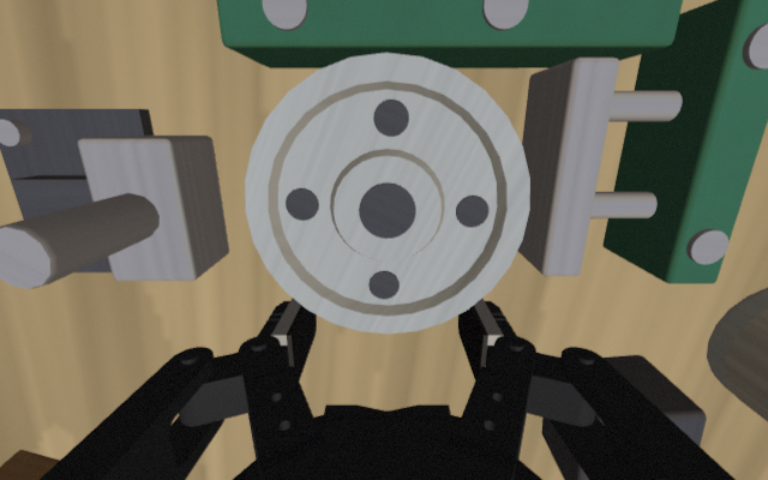

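The pulley is seated: three presses (12, 10 and 10 N limits) all stopped at the same point, hub ≈ clamp (-2,-0.4) mm, and the rim meets the green stop in the image. Now back off, then push the jaw post.

```bash
python3 - <<'E'
from h import *
P=O-.003*ex
robot.line_to(tcp(P,.01),rate=.03); robot.line_to(tcp(P,.05),rate=.1); robot.line_to(tcp(P,.05,.19),rate=.2)
J=[-90,0,np.degrees(th)]
def jp(x,z=.070): q=O+x*ex; return [q[0],q[1],z]
robot.move_pose(jp(-.128,.19),J); robot.set_gripper(0.0); print(robot.read_grip_width(),robot.read_time_s())
robot.line_to(jp(-.128),rate=.1); robot.wait(.2)
def st(h):
    f=robot.read_force()-f0; print(h,np.round([f[:2]@ex,f[:2]@ey,f[2]],2),cl(robot.read_eef_pos()),robot.read_time_s())
f0=robot.read_force()
st(robot.line_to(jp(-.100),rate=.02,force_limit=15))
st(robot.line_to(jp(-.088),rate=.02,force_limit=15))
E
```

```text
-0.00015524489942224582 27.25
False [-2.8   0.23  1.65] [-100.2   -0. ] 30.35
False [ 0.1  -0.32 -1.11] [-87.6  -0. ] 31.1
```

```bash
python3 - <<'E'
from h import *
import pickle
f=robot.read_force(); print(f)
c=calibration("wrist"); pickle.dump(c,open("j.pkl","wb")); im=capture("wrist")[:,:,::-1]; cv2.imwrite("pics/j1.png",im)
b=capture("side")[:,:,::-1]; cv2.imwrite("pics/j1s.png",b)
b=cv2.resize(b[110:200,230:330],(333,300),interpolation=cv2.INTER_CUBIC)
cv2.imwrite("pics/j1z.png",np.hstack([cv2.resize(im,(467,300)),b]))
E
```

```text
[-0.41017418  0.35270575 -0.95666994]
```

View pics/j1z.png

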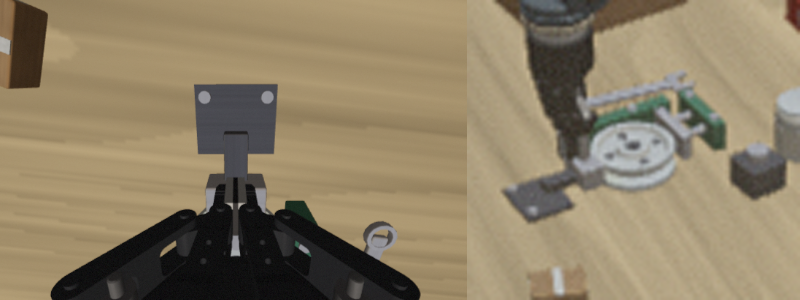

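The jaw has followed (its tail has slid off the guide foot) and is close to the pulley. I'll continue slowly to the 15 N lean.

```bash
python3 - <<'E'
from h import *
J=[-90,0,np.degrees(th)]
def jp(x,z=.070): q=O+x*ex; return [q[0],q[1],z]
def st(h):
    f=robot.read_force(); print(h,np.round([f[:2]@ex,f[:2]@ey,f[2]],2),cl(robot.read_eef_pos()),robot.read_time_s())
h=robot.line_to(jp(-.055),rate=.008,force_limit=15); st(h)
h=robot.line_to(jp(-.050),rate=.005,force_limit=15); st(h)
robot.wait(.2); st(0)
E
```

```text
True [0.03 0.2  0.29] [-81.9  -0.1] 32.7333
True [-0.04 -0.55 -0.9 ] [-81.9  -0.3] 34.225
0 [ 0.09 -0.54  0.59] [-82.1  -0.4] 34.425
```

Two leans both stopped at the same place (-81.9 mm). Now I'll retract and inspect.

```bash
python3 - <<'E'
from h import *
J=[-90,0,np.degrees(th)]
def jp(x,z=.070): q=O+x*ex; return [q[0],q[1],z]
robot.line_to(jp(-.11),rate=.05); robot.line_to(jp(-.11,.20),rate=.2)
q=O-.02*ex; robot.move_pose([q[0],q[1],.27],J)
c=calibration("wrist"); im=capture("wrist")[:,:,::-1]; cv2.imwrite("pics/f.png",im)
import pickle; pickle.dump(c,open("f.pkl","wb"))
g=cv2.cvtColor(im,cv2.COLOR_BGR2GRAY)
for nm,x,y in (("hub exp",.003,0.),):
    uv=proj(c,[*(O+x*ex),.032]); print(nm,uv)
u0,v0=(uv-[140,120]).astype(int); z=im[max(v0,0):v0+230,u0:u0+290]; print(u0,v0)
cv2.imwrite("pics/fz.png",cv2.resize(z,None,fx=2.6,fy=2.6,interpolation=cv2.INTER_CUBIC))
print(robot.read_force(),robot.read_time_s())
E
```

```text
hub exp [323.5634107 187.8126969]
183 67
[-0.73273712  0.30100021 -0.01615294] 36.5167
```

View pics/fz.png

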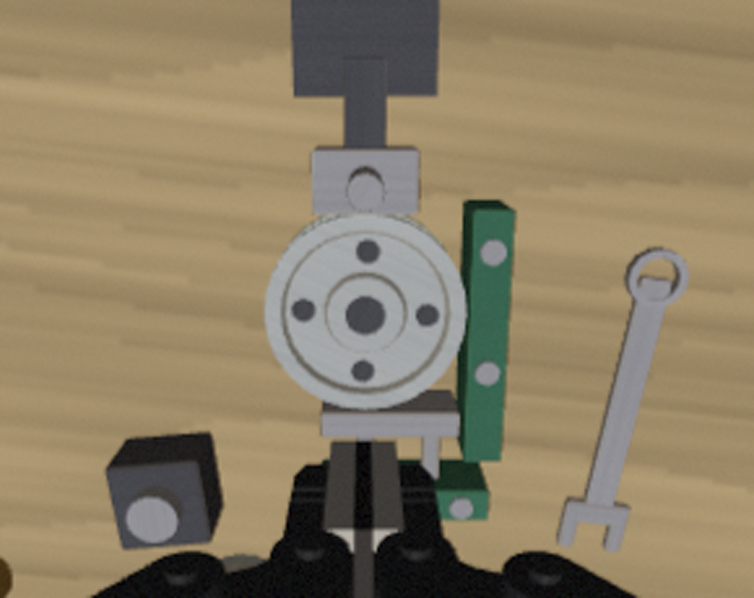

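```bash
python3 - <<'E'
from h import *
c=calibration("wrist"); print("hub clamp mm",cl(onplane(c,323.4,188.2,.032)),robot.read_time_s()); robot.sign_off()
E
```

```text
hub clamp mm [ 2.6 -0.2] 36.5167
the job is handed in; nothing more can be done
```

The pulley is pressed home against the back stop and clamped between jaw and pad. I handed the job in at 36.5 s with the robot clear of everything; no verdict came back.

- **Slide:** I cradled the pulley between the spread fingers and slid it flat through the middle of the gap and past the steel block. No contact stop tripped on the way. I did not re-measure the bin, cartons, block or loose items afterwards, but the path kept at least about 25 mm from the bin and cartons and more from the block.
- **Back stop:** Three presses with 10–12 N limits all stopped at the same place. The hub then measured at clamp (-2.1, -0.4) mm, inside the allowed window.
- **Jaw:** I pushed the post with the fingers closed. Two leans limited to 15 N both stopped at the same point, so the pad sits at about x = +52 mm. I then backed off and lifted clear.
- **Final check:** The hub is at clamp (2.6, -0.2) mm. The picture shows the pulley touching jaw, stop and pad.

**Disagreements:**
- **Cameras:** The two fixed cameras disagreed by up to about 18 mm, so I used only the wrist camera for positions.
- **Pad position:** The camera put the pad at 53–57 mm against about 52 mm by feel.
- **Force readings:** They were near zero after each force-limited stop. The actual pressing forces are known only from the limits I set.

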